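Level an add-on storage shelf with a spirit level and its levelling foot

TASK

The free end of the low white add-on shelf stands too high: lay the spirit level, vial up, lengthwise on the middle of the shelf, then turn the black hand knob of the shelf's levelling foot to lower that end until the bubble stands between the two lines. The shelf's hooks are tight and it may hang up when the foot is wound in, so press it down onto the foot through the level, and finish while still pressing the level firmly (about 10 N, not leaning on it) on the shelf, the foot standing on the bench and the bubble centred: do not let go at the end. Leave the bowl, pot and box where they are.

Things in the scene. Friction and masses are not known exactly. Their poses are not given: they have to be found in the camera images.
- level: spirit level: aluminium bar, black end caps, 180 long (its x) x 28 wide (y) x 36 high (z), 0.2 to 0.3 kg, flat top and sides. Origin: centre of its underside, z up through the top; starts right way up on the bench. In the middle of the top, along x, lies the vial (window 50 x 15 mm, not above the top), with two black lines round it 7.5 mm either side of its middle
- vial_mid (a point): middle of the vial, half way between its two lines, on the level's centre line 32 mm above its underside; axes as the level's
- bubble_mid (a point): middle of the pale bubble (10 mm long, 7 mm wide). It runs along the level's x axis towards the higher end, 1.5 mm for each milliradian of slope, up to 17 mm either way, and settles within 1.5 s; it is centred when it lies between the two lines, that is with its middle within 2 mm of vial_mid
- shelf: add-on shelf: white folded steel, 340 long (its y) x 180 deep (x), 25 thick, top 85 mm above the bench. Origin: on the top face at mid depth of the edge hooked into the rack; it runs 340 mm from there in its -y direction and swings a few mm up and down about that edge. Beyond that edge (+y) stand the rack's slotted posts (0.20 m high) and its next bay with grey boxes
- shelf_mid (a point): centre of the shelf's top face, 170 mm from the hooked edge; axes as the shelf's. The hooks are tight: when the foot is wound in, the shelf hangs up, bubble unchanged and foot 1 to 3 mm in the air, until a push on a level here (it starts to move at about 4 N, takes 1 s at 10 N), or the hand on the knob (2 N), brings it down onto the foot; there it stays
- knob_mid (a point): centre of the foot's round black fluted hand knob (40 mm diameter, 24 high, axis vertical), about 139 mm above the bench, 25 mm beyond the shelf's free edge. Knob, 16 mm threaded spindle and pad are one piece, screwed through a lug of the shelf. Anticlockwise from above winds the foot in and lets the shelf's free end down 4 mm a turn; clockwise raises it. Takes 0.1 N m, stays as left
- foot_pad (a point): middle of the underside of the foot's round rubber pad (44 mm diameter), straight below knob_mid, 365 mm from the hooked edge: at height 0 when the foot stands on the bench, as it does at the start. With the foot standing, the bubble moves 2.6 mm per radian of knob turn. At the start the shelf is 2 to 4.5 rad of turn too high
- bowl: bystander: open terracotta bowl, 100 mm wide, 50 high; origin under its centre
- pot: bystander: closed terracotta pot, 80 mm wide, 80 high; origin under its centre
- box: bystander: grey lidded archival box, 106 x 156 x 65 high; origin under its centre
Not all that is in view belongs to the job. Leave any blue or pink look-alike of the level alone.

How it is judged:
By the outcome, as a careful person would: the job done as asked, in the order asked, and still so for the second after the job is handed in, while the arm keeps its last pose, push and grip.
It also fails if it takes over 72 s, if anything falls off the work surface, if the arm or the gripper's body presses on something with over 40 N, if the wrist force passes 120 N, or if a joint passes its speed limit or range.

ROBOT

A 6-joint arm with a two-finger parallel gripper is mounted at the origin on the work surface. World frame = base frame: x ahead of the robot, y to its left, z up, the work surface at z = 0. Lengths are in m, angles in rad, forces in N, time in s.
With the tool pointing down it reaches from about 0.375 to 0.9 m from the base axis. Payload 3.1 kg.
Tool frame: the origin (TCP) lies between the finger pads; the fingertips stand 11 mm ahead of it and the grasp point (between the pads) lies 8 mm behind it; z points along the fingers, y is the direction in which the jaws open and shut (so a half turn about z gives the same grasp; the last joint's range is limited). The gripper opens to 87 mm and grips with 3 to 60 N. Pads are 19 mm wide; open, the fingers measure 117 mm over their backs; the gripper's body (75 mm by 190 mm) begins 51 mm behind the grasp point.
Start: joints at [1.107, 0.527, 1.433, -0, 1.181, -0.178], TCP at [0.176, 0.6, 0.234] pointing down, gripper open.
Joint ranges: [-3.08, 3.08], [-0.75, 2.2], [0.22, 2.44], [-1.43, 4.57], [0, 2.65], [-2.85, 2.85]. Speed limits (rad/s): [2.79, 2.79, 3.14, 3.14, 3.14, 3.14].

INTERFACE

Orientations are given as a rotation vector (axis times angle).
In Python, from station import r gives the robot as it stands. The module is installed in compiled form; this text tells all that it offers.
- The arm moves only by the tool jog_arm, never from a script. Its argument "deltas" is a list of rows, each a list of 3 entries, a list of its own where there are three numbers: the closure, from -1 (fully open) to 1 (shut), then the shift along the tool's x, y, z normalised to -1 to 1, where 1 is 750 mm, then the turn, a rotation vector about the tool's x, y, z normalised to -1 to 1, where 1 is 45 degrees. A call has 1 to 20 rows; each row is the pose to reach, as a shift and turn from the pose commanded when the call began, along the tool's axes at that moment; what a row does not reach only later rows make up. A row lasts 1/8 s, in which the tool goes at most 62.5 mm and 10.7 degrees, less where a joint would pass 70% of its speed; a pose out of reach is approached as far as the arm can. A call with a number of a shift or a turn outside -1 to 1 is refused whole. A call with a gripper value outside its range is refused whole. The fingers move at their own pace and stop on an object; "squeeze" is the grip in N (left out, the last holds). Time passes only in rows, so rows that repeat a pose let the fingers close. It gives the time, the measured TCP pose, the force and the opening at its end, in the units of the state.
- r.sense(): the state, without advancing time (a new reading comes with each control period).
- r.grab_frame(name): name is "scene" or "top" or "wrist"; returns a dict with "color" (480x640x3 uint8, blue, green, red), "vertical_fov" (degrees; the focal length in pixels is half the picture's height over the tangent of half this angle, whatever the lens; pixels are square), "cx", "cy" (the principal point, pixels), "D" ([k1, k2, p1, p2, k3] as OpenCV has them; the pictures are not rectified), "position" and "rotation" of the camera in the world. Camera axes: x right, y up, looking along -z (the intrinsics and any distortion apply to the point x, -y, -z); pixel columns grow to the right and rows downward; lengths in m; the calibration is good to about 2 mm. A picture is of the moment at which its call begins. There is no depth.
- r.sign_off(): hands the job in, once; it reports no verdict.
Trained networks look in the newest picture that a camera, given by its name, has taken for a name from the list of things; names that differ only in an ending like _2 or _b are one class to them, and where a whole thing is asked for, a point or a joint stands for the part that bears it (a point fixed in the world has none). Each returns a list of dicts, best first, with "conf" (0 to 1); they miss things now and then, are a little off and sometimes report something else, mostly with a low value. They report only what shows in the picture. A call takes as long as a camera call. They do not tell look-alikes from the thing itself.
- r.look_for(camera, thing): "box" ([left, top, right, bottom] as shares, 0 to 1, of the picture: columns of its width, rows of its height, round what is visible of it).
- r.outline_of(camera, thing): "pixels" (480x640 bool, what is visible of it) and "box" ([left, top, right, bottom] as shares, 0 to 1, of the picture: columns of its width, rows of its height, round what is visible of it).
- r.tip_of(camera, thing): "at" ([row, column] as shares, 0 to 1, of the picture: columns of its width, rows of its height: a listed point, or the origin of a listed thing).
The state is a dict: "time": time; "joint_positions": joint angles; "joint_vel": joint speeds; "tau": joint torques, N m; "position": TCP position; "orientation": TCP orientation; "ft_force": force on the tool from outside, world axes, zero at the start; "ft_torque": the same for the moment, N m; "width": finger opening in m.
Only numpy, scipy, OpenCV 4.12 (cv2) and the standard library are available. Lean on these libraries where they do the work, as an engineer would, in place of code of your own. Each camera call takes 0.05 s, during which the arm holds its last target.

## Working session

There is one attempt and no reset: what is moved stays moved. The work goes in short steps, Python scripts to look and compute and a tool call to move; the robot and the scene stay as the last step left them, time stands still between calls to the robot, and variables do not carry over. Pictures are saved under pics/ and viewed, and the job is handed in when it is done.

Besides the shell and the picture viewer there is one more tool, called after ">>>" by a JSON object that holds its "fn" and its "kwargs", one argument or row to a line. jog_arm: Moves the arm, as the interface text tells. Its arguments: {"type":"object","properties":{"deltas":{"type":"array"},"squeeze":{"type":"number"}},"required":["deltas"]}

```bash
mkdir -p pics; cat > h.py <<'E'
import numpy as np, cv2
from scipy.spatial.transform import Rotation as R
from station import r
def K(f):
    fl=240/np.tan(np.radians(f["vertical_fov"])/2)
    return np.array([[fl,0,f["cx"]],[0,fl,f["cy"]],[0,0,1.]])
def Rm(f):
    a=np.array(f["rotation"],float)
    return a if a.shape==(3,3) else R.from_rotvec(a).as_matrix() if a.size==3 else R.from_quat(a).as_matrix()
def ray(f,u,v):
    p=cv2.undistortPoints(np.array([[[u,v]]],float),K(f),np.array(f["D"],float))[0,0]
    d=Rm(f)@np.array([p[0],-p[1],-1.]); return np.array(f["position"],float),d
def at_z(f,u,v,z):
    o,d=ray(f,u,v); return o+d*(z-o[2])/d[2]
def proj(f,P):
    c=Rm(f).T@(np.array(P,float)-np.array(f["position"],float))
    q=np.array([[c[0],-c[1],-c[2]]])
    return cv2.projectPoints(q,np.zeros(3),np.zeros(3),K(f),np.array(f["D"],float))[0][0,0]
def tri(*rs):
    A=np.zeros((3,3));b=np.zeros(3)
    for o,d in rs:
        d=d/np.linalg.norm(d);M=np.eye(3)-np.outer(d,d);A+=M;b+=M@o
    return np.linalg.solve(A,b)
E
python3 - <<'E'
from h import *
np.set_printoptions(precision=4,suppress=True)
print(r.sense())
for n in ["scene","top","wrist"]:
    f=r.grab_frame(n); cv2.imwrite(f"pics/{n}0.png",f["color"]); print(n,{k:v for k,v in f.items() if k!="color"})
    for t in ["level","vial_mid","bubble_mid","shelf","shelf_mid","knob_mid","foot_pad","bowl","pot","box"]:
        a=[(round(d["conf"],2),np.round(np.array(d["at"])[::-1]*[640,480],1)) for d in r.tip_of(n,t)]
        b=[(round(d["conf"],2),np.round(np.array(d["box"])*[640,480,640,480])) for d in r.look_for(n,t)]
        print(t,a,b)
E
```

```text
{'time': 0.0, 'joint_positions': array([ 1.1076,  0.5285,  1.4339, -0.    ,  1.1814, -0.1785]), 'joint_vel': array([0.0011, 0.0014, 0.0006, 0.0008, 0.0001, 0.0006]), 'tau': array([  0.0001, -44.0046, -17.6589,   0.0632,   0.0581,  -0.0002]), 'position': array([0.1752, 0.5992, 0.2326]), 'orientation': array([-0.4456, -3.1091,  0.0032]), 'ft_force': array([ 0.4427, -0.4075,  0.2726]), 'ft_torque': array([ 0.0486,  0.0199, -0.0001]), 'width': 0.08704087591523571}
scene {'vertical_fov': 47.84408596723299, 'cx': 315.15197525223493, 'cy': 237.28763878221878, 'D': array([-0.0167,  0.    ,  0.    ,  0.    ,  0.    ]), 'position': array([ 1.246 , -0.9033,  0.9549]), 'rotation': array([0.8823, 0.3283, 0.666 ])}
level [(0.88, array([159., 366.])), (0.67, array([167.1, 293.8])), (0.67, array([251.9, 257.6])), (0.6, array([240.9, 325.2]))] [(0.83, array([240., 231., 259., 280.])), (0.82, array([156., 261., 177., 316.])), (0.77, array([115., 336., 198., 384.])), (0.71, array([204., 301., 275., 335.]))]
vial_mid [(0.96, array([154.7, 354.7])), (0.58, array([235.4, 312.3])), (0.57, array([163.6, 283
[... 2082 characters left out ...]
91., 210., 432., 276.]))]
bowl [(0.91, array([407.9, 179.3])), (0.33, array([166.2, 219. ]))] [(0.91, array([393., 157., 430., 193.]))]
pot [(0.83, array([337.9, 159.8])), (0.26, array([305.2, 243.1]))] [(0.57, array([322., 143., 350., 174.]))]
box [(0.93, array([260.7, 160.7]))] [(0.97, array([227., 129., 289., 178.]))]
wrist {'vertical_fov': 60.07405042345803, 'cx': 306.4588916421873, 'cy': 236.02334335056142, 'D': array([-0.0325,  0.    ,  0.    ,  0.    ,  0.    ]), 'position': array([0.1113, 0.6184, 0.3852]), 'rotation': array([-0.2116, -0.1597,  1.2791])}
level [] []
vial_mid [] []
bubble_mid [] []
shelf [] []
shelf_mid [] []
knob_mid [] []
foot_pad [] []
bowl [] []
pot [] []
box [] []
```

View pics/scene0.png

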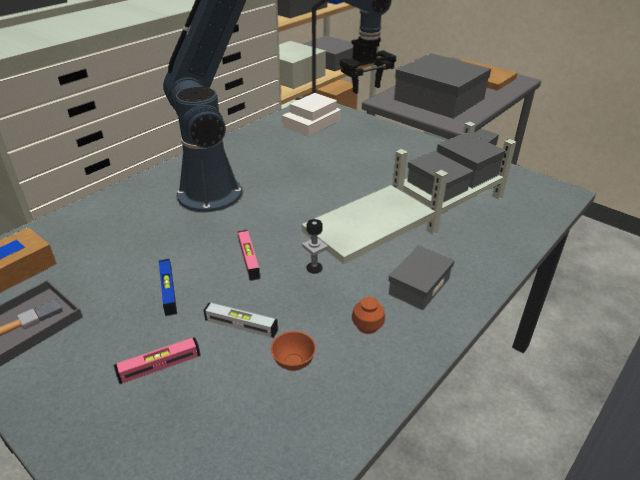

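View pics/top0.png

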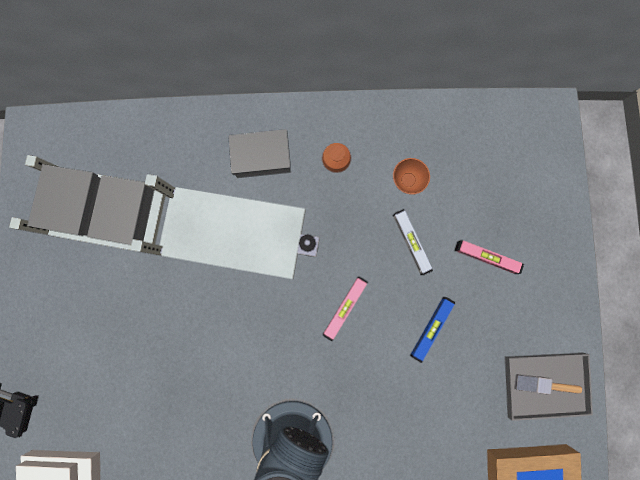

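Candidates for the level in the top picture are silver at (412,242), pink at (345,308) and (489,256), and blue at (433,329). The silver one, at (240,319) in scene, fits "aluminium bar, black end caps". I'll confirm it in a crop and measure.

```bash
python3 - <<'E'
from h import *
np.set_printoptions(precision=4,suppress=True)
F={n:r.grab_frame(n) for n in ["scene","top"]}
a=cv2.resize(F["top"]["color"][195:290,280:450],None,fx=4,fy=4,interpolation=cv2.INTER_CUBIC)
cv2.imwrite("pics/crop_top.png",a)
a=cv2.resize(F["scene"]["color"][180:350,190:400],None,fx=3.5,fy=3.5,interpolation=cv2.INTER_CUBIC)
cv2.imwrite("pics/crop_scene.png",a)
for o in r.outline_of("top","level"):
    m=o["pixels"].astype(np.uint8); 
    c=F["top"]["color"][o["pixels"]].mean(0)
    rc=cv2.minAreaRect(cv2.findNonZero(m)); print(o["conf"],rc,c)
    q=cv2.boxPoints(rc); print(np.array([at_z(F["top"],*p,0.036)[:2] for p in q]).ravel())
f=F["top"]; s=F["scene"]
print("shelf tl..",[at_z(f,*p,0.085)[:2] for p in [(171,187),(305,209),(293,278),(160,254)]])
print("shelf scene",[at_z(s,*p,0.085)[:2] for p in [(304,227),(342,258)]])
print("knob top",at_z(f,307.9,243,0.151), "scene",at_z(s,314.3,228,0.139), tri(ray(f,307.5,243),ray(s,314.3,228)))
print("pad", at_z(s,316,268,0.0),"vial",tri(ray(f,412.8,241),ray(s,240,316)))
E
```

```text
0.77 ((344.6944274902344, 307.9195251464844), (11.41220760345459, 68.43757629394531), 31.13897132873535) [162.4612 156.3879 213.9394]
[ 0.2781 -0.088   0.4261 -0.184   0.4101 -0.2089  0.2625 -0.1127]
0.74 ((432.06158447265625, 328.8923645019531), (13.64382266998291, 69.70752716064453), 29.74488067626953) [151.9913  98.5267  65.5016]
[ 0.2171 -0.3093  0.3689 -0.4064  0.3504 -0.4367  0.199  -0.3391]
0.69 ((489.0821838378906, 256.78082275390625), (70.45878601074219, 13.342692375183105), 20.556041717529297) [130.4218 124.3016 182.6406]
[ 0.4845 -0.4402  0.5172 -0.4548  0.4465 -0.6287  0.414  -0.6135]
0.66 ((411.9773254394531, 241.95184326171875), (68.12752532958984, 13.731954574584961), 64.79888153076172) [170.9585 174.7926 170.1751]
[ 0.5862 -0.2792  0.6011 -0.313   0.4357 -0.3816  0.4215 -0.3481]
shelf tl.. [array([0.6649, 0.2931]), array([ 0.5972, -0.053 ]), array([ 0.4236, -0.0194]), array([0.4918, 0.3187])]
shelf scene [array([ 0.4393, -0.0217]), array([ 0.6011, -0.0573])]
knob top [ 0.5039 -0.0609  0.151 ] scene [ 0.5121 -0.0623  0.139 ] [ 0.5066 -0.0583  0.134 ]
pad [ 0.5118 -0.0547  0.    ] vial [ 0.5141 -0.3335  0.0301]
```

View pics/crop_top.png

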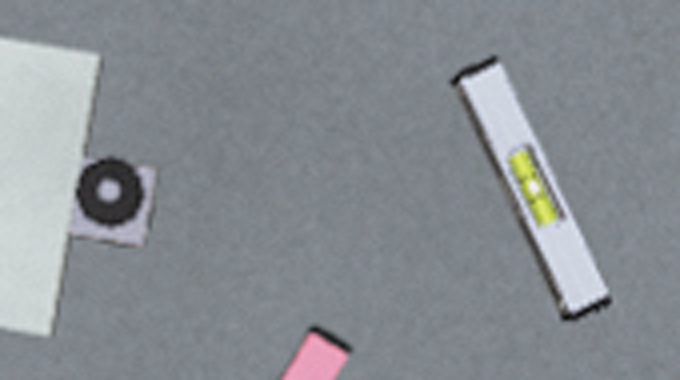

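View pics/crop_scene.png

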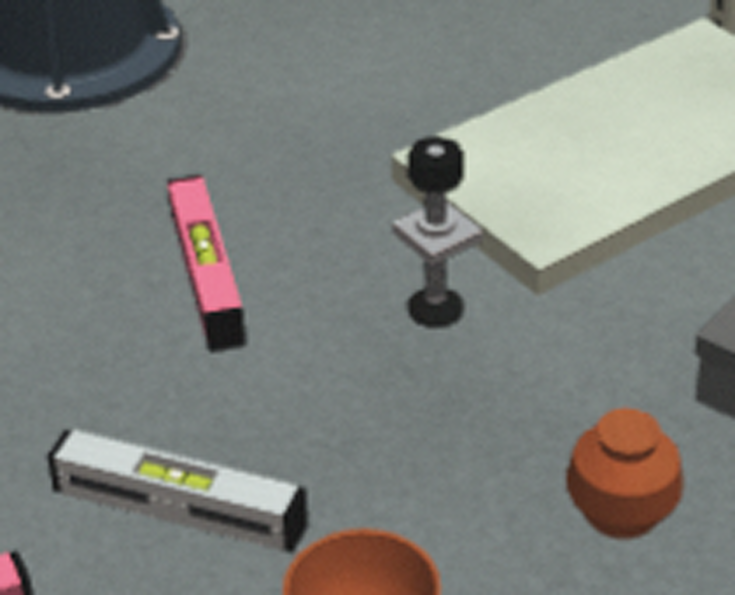

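```bash
python3 - <<'E'
from h import *
np.set_printoptions(precision=4,suppress=True)
s=r.sense(); T=R.from_rotvec(s["orientation"]).as_matrix(); print("tool axes cols\n",T)
w=r.grab_frame("wrist"); print("cam pos in tool",T.T@(np.array(w["position"])-s["position"]),"cam axes in tool\n",T.T@Rm(w))
print("tool x yaw deg",np.degrees(np.arctan2(T[1,0],T[0,0])), "q1,q6",s["joint_positions"][[0,5]])
f=r.grab_frame("top")
# refine level: top face only via bright pixels
for o in r.outline_of("top","level"):
    if abs(o["box"][0]*640-392)<8:
        ys,xs=np.nonzero(o["pixels"]); P=np.array([at_z(f,x,y,0.03)[:2] for x,y in zip(xs,ys)])
        c=P.mean(0);e,v=np.linalg.eigh(np.cov(P.T));print("level",c,np.degrees(np.arctan2(v[1,1],v[0,1])),np.ptp((P-c)@v,axis=0))
for n,p,z in [("bowl",(411.5,175),.05),("pot",(336,157),.04),("box",(259,153),.065)]: print(n,at_z(f,*p,z)[:2])
for o in r.outline_of("top","shelf")[:1]:
    ct=max(cv2.findContours(o["pixels"].astype(np.uint8),0,1)[0],key=cv2.contourArea); rc=cv2.minAreaRect(ct); q=cv2.boxPoints(rc); print(rc,[at_z(f,*p,.086)[:2] for p in q])
E
```

```text
tool axes cols
 [[-0.9597  0.281   0.    ]
 [ 0.281   0.9597  0.    ]
 [-0.      0.     -1.    ]]
cam pos in tool [ 0.0669 -0.0002 -0.1517] cam axes in tool
 [[ 0.0002  0.9696  0.2448]
 [ 1.      0.     -0.0009]
 [-0.0008  0.2448 -0.9696]]
tool x yaw deg 163.68061503733165 q1,q6 [ 1.1075 -0.1785]
level [ 0.5116 -0.3315] -156.96034584585965 [0.0392 0.1819]
bowl [ 0.6874 -0.3357]
pot [ 0.7446 -0.1373]
box [0.7541 0.0663]
((241.5054931640625, 233.71835327148438), (154.67825317382812, 71.74911499023438), 9.865806579589844) [array([0.4872, 0.3204]), array([0.6696, 0.2916]), array([ 0.5889, -0.1007]), array([ 0.4117, -0.0654])]
```

Crop confirms it: silver bar with black caps and its bubble near the middle. Knob and shelf positions agree with the stated sizes. Moving to the level now.

>>> {"fn": "jog_arm", "kwargs": {
  "deltas": [
    [-1,[-0.463,-0.42,-0.023],[0,0,0.97]],
    [-1,[-0.463,-0.42,-0.023],[0,0,0.97]],
    [-1,[-0.463,-0.42,-0.023],[0,0,0.97]],
    [-1,[-0.463,-0.42,-0.023],[0,0,0.97]],
    [-1,[-0.463,-0.42,-0.023],[0,0,0.97]],
    [-1,[-0.463,-0.42,-0.023],[0,0,0.97]],
    [-1,[-0.463,-0.42,-0.023],[0,0,0.97]],
    [-1,[-0.463,-0.42,-0.023],[0,0,0.97]],
    [-1,[-0.463,-0.42,-0.023],[0,0,0.97]]
  ],
  "squeeze": 30
}}

```text
time: 4.62
position: [0.4219, 0.1983, 0.2511]
orientation: [1.576, 2.717, 0.001]
ft_force: [-0.5, 0.5, -0.1]
width: 0.087
```

```bash
cat >> h.py <<'E'
def plan(x,y,z,yawdeg):
    s=r.sense(); T=R.from_rotvec(s["orientation"]); M=T.as_matrix(); yaw=np.degrees(np.arctan2(M[1,0],M[0,0]))
    d=np.array([x,y,z])-s["position"]; dt=M.T@d
    dy=(yawdeg-yaw+180)%360-180
    want=R.from_euler("z",yawdeg,degrees=True)*R.from_matrix(np.diag([1,-1,-1.]))
    rv=np.degrees((T.inv()*want).as_rotvec())
    print("t",round(s["time"],2),"pos",s["position"].round(4),"yaw",yaw.round(2),"q6",np.degrees(s["joint_positions"][5]).round(1),"F",s["ft_force"].round(2),"w",round(s["width"],4))
    print("shift",(dt/0.75).round(4),"turn",(rv/45).round(4),"yaw diff",dy.round(2),"rows",np.linalg.norm(d)/.0625,abs(dy)/10.7)
E
python3 -c "
from h import *
plan(0.46,-0.13,0.22,75); plan(0.5116,-0.3315,0.15,23)"
```

```text
t 4.62 pos [0.4219 0.1983 0.2511] yaw 119.78 q6 -18.4 F [-0.51  0.45 -0.15] w 0.087
shift [-0.4052 -0.1734  0.0414] turn [ 1.700e-03 -1.000e-04  9.951e-01] yaw diff -44.78 rows 5.311964330388538 4.184913364419142
t 4.62 pos [0.4219 0.1983 0.2511] yaw 119.78 q6 -18.4 F [-0.51  0.45 -0.15] w 0.087
shift [-0.6725 -0.2472  0.1348] turn [ 1.6000e-03 -9.0000e-04  2.1506e+00] yaw diff -96.78 rows 8.748837982860094 9.044726448531293
```

>>> {"fn": "jog_arm", "kwargs": {
  "deltas": [
    [-1,[-0.405,-0.173,0.041],[0.002,0,0.99]],
    [-1,[-0.405,-0.173,0.041],[0.002,0,0.99]],
    [-1,[-0.405,-0.173,0.041],[0.002,0,0.99]],
    [-1,[-0.405,-0.173,0.041],[0.002,0,0.99]],
    [-1,[-0.405,-0.173,0.041],[0.002,0,0.99]],
    [-1,[-0.405,-0.173,0.041],[0.002,0,0.99]]
  ]
}}

```text
time: 5.38
position: [0.4608, -0.1301, 0.2199]
orientation: [2.487, 1.92, -0.001]
ft_force: [0.2, -0.1, -1.1]
width: 0.0868
```

```bash
python3 -c "
from h import *
plan(0.5116,-0.3315,0.15,31);plan(0.5116,-0.3315,0.15,23)"
```

```text
t 5.38 pos [ 0.4608 -0.1301  0.2199] yaw 75.33 q6 -14.4 F [ 0.23 -0.14 -1.12] w 0.0868
shift [-0.2426  0.1336  0.0933] turn [-2.00e-04  1.10e-03  9.85e-01] yaw diff -44.33 rows 3.5064128799030576 4.142724626918566
t 5.38 pos [ 0.4608 -0.1301  0.2199] yaw 75.33 q6 -14.4 F [ 0.23 -0.14 -1.12] w 0.0868
shift [-0.2426  0.1336  0.0933] turn [-2.0000e-04  1.1000e-03  1.1628e+00] yaw diff -52.33 rows 3.5064128799030576 4.8903881783204355
```

>>> {"fn": "jog_arm", "kwargs": {
  "deltas": [
    [-1,[-0.242,0.134,0.093],[0,0.001,0.985]],
    [-1,[-0.242,0.134,0.093],[0,0.001,0.985]],
    [-1,[-0.242,0.134,0.093],[0,0.001,0.985]],
    [-1,[-0.242,0.134,0.093],[0,0.001,0.985]],
    [-1,[-0.242,0.134,0.093],[0,0.001,0.985]],
    [-1,[-0.242,0.134,0.093],[0,0.001,0.985]]
  ]
}}

```text
time: 6.12
position: [0.5116, -0.3263, 0.1502]
orientation: [-3.022, -0.848, 0.003]
ft_force: [0.6, -0.0, 0.0]
width: 0.0872
```

```bash
python3 - <<'E'
from h import *
f=r.grab_frame("wrist"); cv2.imwrite("pics/w1.png",f["color"])
for o in r.outline_of("wrist","level"):
    rc=cv2.minAreaRect(cv2.findNonZero(o["pixels"].astype(np.uint8))); print(o["conf"],rc,f["color"][o["pixels"]].mean(0))
for o in r.tip_of("wrist","vial_mid"):
    u=np.array(o["at"])[::-1]*[640,480]; print("vial",o["conf"],u,at_z(f,*u,.032))
plan(0.5116,-0.3315,0.15,23)
E
```

```text
0.92 ((317.1201171875, 228.33126831054688), (46.220436096191406, 264.04620361328125), 8.880659103393555) [172.87381867 180.03146744 172.50493301]
0.71 ((54.396549224853516, 257.75860595703125), (40.31108093261719, 94.9345703125), 66.80140686035156) [ 73.99735915  61.98679577 105.17913732]
vial 0.64 [312.576 237.216] [ 0.51104323 -0.33065169  0.032     ]
t 6.28 pos [ 0.5118 -0.3269  0.1509] yaw 31.32 q6 15.6 F [-0.57  0.06  0.05] w 0.0871
shift [-0.0034  0.0052  0.0012] turn [-0.0017  0.0008  0.185 ] yaw diff -8.32 rows 0.07555448795047753 0.7779159050645859
```

View pics/w1.png

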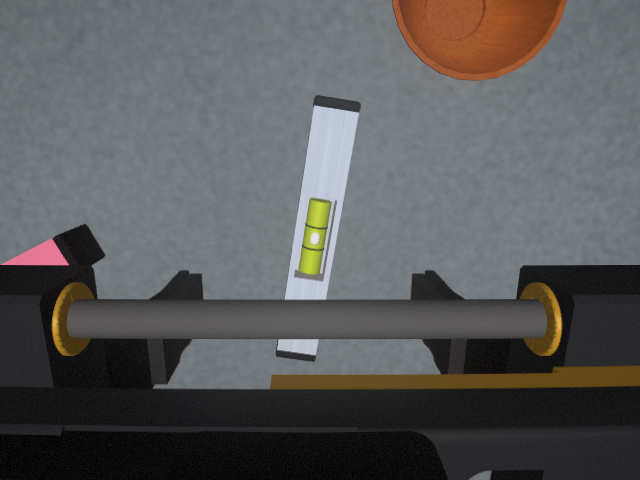

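The wrist picture shows the silver level from (337,104) to (296,356), with its vial at (315,237). The bowl is at top right and clear. Refining the pose from the end caps.

```bash
python3 - <<'E'
from h import *
f=r.grab_frame("wrist")
a=at_z(f,337.5,97,.036)[:2];b=at_z(f,295.5,359,.036)[:2]; print(a,b,(a+b)/2,np.hypot(*(a-b)),np.degrees(np.arctan2(*(a-b)[::-1])))
m=at_z(f,314.5,237,.034)[:2]; print(m)
plan(0.511,-0.331,0.017,22.8)
E
```

```text
[ 0.59561651 -0.29760899] [ 0.42887942 -0.36766246] [ 0.51224797 -0.33263572] 0.18085559463644282 22.78938340886917
[ 0.51247893 -0.33224362]
t 6.33 pos [ 0.5118 -0.3273  0.151 ] yaw 31.3 q6 15.6 F [-0.81  0.76  0.99] w 0.0868
shift [-0.0035  0.0038  0.1786] turn [-0.0011  0.0008  0.1889] yaw diff -8.5 rows 2.1441794019876066 0.794616939081322
```

>>> {"fn": "jog_arm", "kwargs": {
  "deltas": [
    [-1,[-0.003,0.0055,0.07],[0,0.001,0.189]],
    [-1,[-0.003,0.0055,0.13],[0,0.001,0.189]],
    [-1,[-0.003,0.0055,0.16],[0,0.001,0.189]],
    [-1,[-0.003,0.0055,0.179],[0,0.001,0.189]],
    [-1,[-0.003,0.0055,0.179],[0,0.001,0.189]],
    [1,[-0.003,0.0055,0.179],[0,0.001,0.189]],
    [1,[-0.003,0.0055,0.179],[0,0.001,0.189]],
    [1,[-0.003,0.0055,0.179],[0,0.001,0.189]],
    [1,[-0.003,0.0055,0.179],[0,0.001,0.189]],
    [1,[-0.003,0.0055,0.179],[0,0.001,0.189]],
    [1,[-0.003,0.0055,0.179],[0,0.001,0.189]]
  ],
  "squeeze": 30
}}

```text
time: 7.7
position: [0.5117, -0.3335, 0.016]
orientation: [-3.08, -0.617, 0.0]
ft_force: [-0.7, 0.6, 0.1]
width: 0.0352
```

```bash
python3 - <<'E'
from h import *
plan(0.5,-0.2,0.26,64)
E
```

```text
t 7.7 pos [ 0.5117 -0.3335  0.016 ] yaw 22.65 q6 23.8 F [-0.66  0.61  0.14] w 0.0352
shift [ 0.0541 -0.1706 -0.3252] turn [-1.200e-03 -3.000e-04 -9.189e-01] yaw diff 41.35 rows 4.454419625505602 3.864571119422779
```

>>> {"fn": "jog_arm", "kwargs": {
  "deltas": [
    [1,[0,0,0],[0,0,0]],
    [1,[0,0,0],[0,0,0]],
    [1,[0,0,0],[0,0,0]],
    [1,[0,0,0],[0,0,0]],
    [1,[0,0,-0.08],[0,0,0]],
    [1,[0,0,-0.16],[0,0,0]],
    [1,[0,0,-0.24],[0,0,0]],
    [1,[0.054,-0.17,-0.32],[-0.001,0,-0.92]],
    [1,[0.054,-0.17,-0.32],[-0.001,0,-0.92]],
    [1,[0.054,-0.17,-0.32],[-0.001,0,-0.92]],
    [1,[0.054,-0.17,-0.32],[-0.001,0,-0.92]],
    [1,[0.054,-0.17,-0.32],[-0.001,0,-0.92]],
    [1,[0.054,-0.17,-0.32],[-0.001,0,-0.92]]
  ]
}}

```text
time: 9.32
position: [0.5, -0.2008, 0.2557]
orientation: [-2.665, -1.662, 0.0]
ft_force: [-0.2, -0.6, -2.8]
width: 0.0278
```

```bash
python3 - <<'E'
from h import *
plan(0.545,0.132,0.17,78.7)
E
```

```text
t 9.32 pos [ 0.5    -0.2008  0.2557] yaw 63.9 q6 -7.7 F [-0.22 -0.6  -2.75] w 0.0278
shift [ 0.4248 -0.1413  0.1143] turn [-5.000e-04 -3.000e-04 -3.289e-01] yaw diff 14.8 rows 5.5446438782198095 1.3834107492936794
```

```bash
python3 - <<'E'
from h import *
from scipy.optimize import minimize
f=dict(vertical_fov=57.84452912165131,cx=321.0735993368013,cy=233.13251701722066,D=[-0.0792,0,0,0,0],position=[0.4049,-0.0985,1.1722],rotation=[0.0991,-0.0876,-1.5947])
s=dict(vertical_fov=47.84408596723299,cx=315.15197525223493,cy=237.28763878221878,D=[-.0167,0,0,0,0],position=[1.246,-.9033,.9549],rotation=[.8823,.3283,.666])
im=cv2.imread("pics/top0.png")
a=im[180:285,150:325]; cv2.imwrite("pics/shelf_top.png",cv2.resize(a,None,fx=4.5,fy=4.5,interpolation=cv2.INTER_CUBIC))
for c,z in [((0.545,0.132),.086)]:
    y=np.array([0.195,0.981]);x=np.array([.981,-.195]);y/=np.hypot(*y);x/=np.hypot(*x)
    b=im.copy()
    sc=cv2.imread("pics/scene0.png")
    for nm,F,I in (("t",f,im),("s",s,sc)):
        pts=np.array([proj(F,[*(np.array(c)+i*.09*x+j*.17*y),z+(j<0)*.002]) for i,j in [(1,1),(1,-1),(-1,-1),(-1,1)]]); print(nm,pts.round(1))
        o=(150,180) if nm=="t" else (290,140)
        a=I[o[1]:o[1]+(105 if nm=="t" else 145),o[0]:o[0]+(175 if nm=="t" else 160)]
        a=cv2.resize(a,None,fx=4,fy=4,interpolation=cv2.INTER_CUBIC)
        cv2.polylines(a,[((pts+.5-o)*4).astype(np.int32)],True,(0,0,255),1); cv2.imwrite(f"pics/shelf_{nm}.png",a)
E
```

```text
t [[175.4 186.2]
 [304.6 207.6]
 [292.1 278. ]
 [160.8 254.7]]
s [[434.4 210.7]
 [343.  256. ]
 [300.8 223.2]
 [390.3 184.3]]
```

View pics/shelf_t.png

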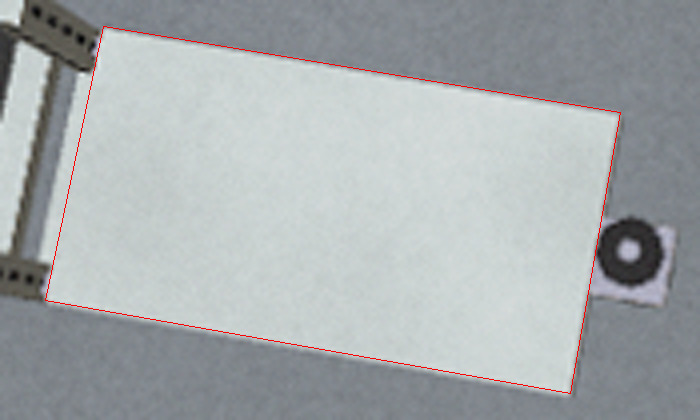

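View pics/shelf_s.png

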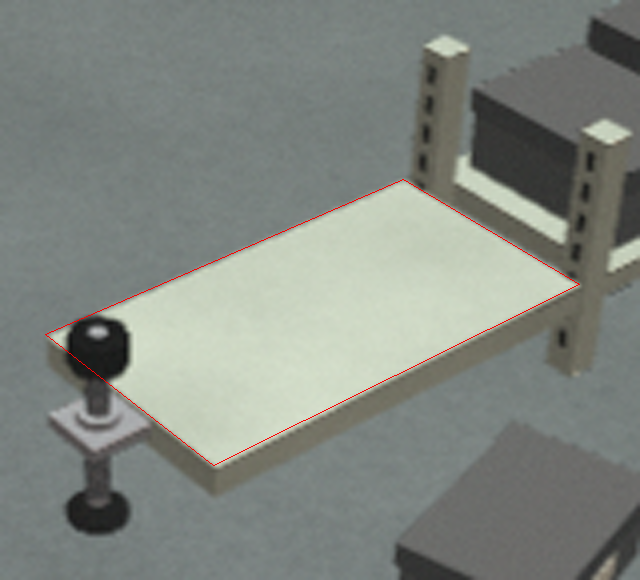

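The shelf model outline fits both pictures: centre (0.545,0.132), axis 78.7°. Carrying the level over.

>>> {"fn": "jog_arm", "kwargs": {
  "deltas": [
    [1,[0.2,-0.067,0.01],[0,0,-0.16]],
    [1,[0.2,-0.067,0.01],[0,0,-0.16]],
    [1,[0.3,-0.1,0.03],[0,0,-0.33]],
    [1,[0.425,-0.141,0.08],[0,0,-0.33]],
    [1,[0.425,-0.141,0.114],[0,0,-0.33]],
    [1,[0.425,-0.141,0.16],[0,0,-0.33]],
    [1,[0.425,-0.141,0.185],[0,0,-0.33]],
    [1,[0.425,-0.141,0.185],[0,0,-0.33]],
    [1,[0.425,-0.141,0.185],[0,0,-0.33]]
  ]
}}

```text
time: 10.45
position: [0.5456, 0.1318, 0.1181]
orientation: [2.427, 1.993, 0.002]
ft_force: [0.1, 0.0, -2.2]
width: 0.0279
```

```bash
python3 - <<'E'
from h import *
f=r.grab_frame("scene"); cv2.imwrite("pics/s2.png",cv2.resize(f["color"][100:300,230:490],None,fx=3,fy=3,interpolation=cv2.INTER_CUBIC))
plan(0.545,0.132,0.103,78.7)
E
```

```text
t 10.5 pos [0.5459 0.1318 0.1186] yaw 78.8 q6 13.4 F [ 1.3   0.25 -1.62] w 0.0279
shift [ 0.     -0.0013  0.0208] turn [ 0.0036 -0.001   0.0023] yaw diff -0.1 rows 0.24997818963360507 0.009783216922805793
```

View pics/s2.png

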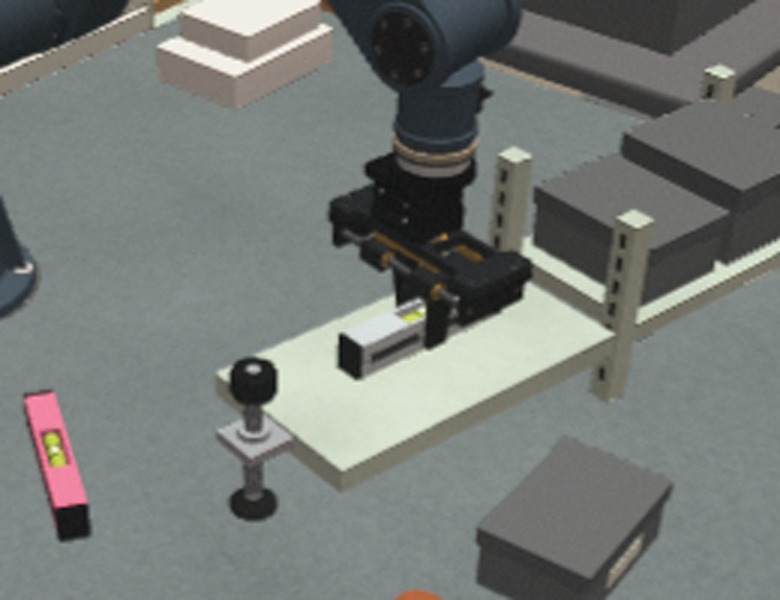

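The level hangs just above the shelf middle, lengthwise and vial up. Lowering to contact.

>>> {"fn": "jog_arm", "kwargs": {
  "deltas": [
    [1,[0,-0.001,0.008],[0,0,0]],
    [1,[0,-0.001,0.014],[0,0,0]],
    [1,[0,-0.001,0.018],[0,0,0]],
    [1,[0,-0.001,0.02],[0,0,0]],
    [1,[0,-0.001,0.02],[0,0,0]]
  ]
}}

```text
time: 11.12
position: [0.5437, 0.1326, 0.1023]
orientation: [-2.426, -1.996, -0.0]
ft_force: [0.3, 0.2, -2.4]
width: 0.0279
```

>>> {"fn": "jog_arm", "kwargs": {
  "deltas": [
    [1,[0,0,0.001],[0,0,0]],
    [1,[0,0,0.002],[0,0,0]],
    [1,[0,0,0.002],[0,0,0]]
  ]
}}

```text
time: 11.5
position: [0.544, 0.1328, 0.1016]
orientation: [2.425, 1.996, 0.001]
ft_force: [-1.8, -0.2, 4.1]
width: 0.028
```

>>> {"fn": "jog_arm", "kwargs": {
  "deltas": [
    [-1,[0,0,0],[0,0,0]],
    [-1,[0,0,0],[0,0,0]],
    [-1,[0,0,0],[0,0,0]],
    [-1,[0,0,0],[0,0,0]],
    [-1,[0,0,-0.05],[0,0,0]],
    [-1,[0,0,-0.1],[0,0,0]],
    [-1,[-0.04,0,-0.14],[0,0,0]],
    [-1,[-0.04,0,-0.14],[0,0,0]],
    [-1,[-0.04,0,-0.14],[0,0,0]],
    [-1,[-0.04,0,-0.14],[0,0,0]],
    [-1,[-0.04,0,-0.14],[0,0,0]],
    [-1,[-0.04,0,-0.14],[0,0,0]]
  ]
}}

```text
time: 13.0
position: [0.5378, 0.1035, 0.2053]
orientation: [-2.425, -1.996, 0.001]
ft_force: [-1.3, 0.7, 0.7]
width: 0.0869
```

```bash
python3 - <<'E'
from h import *
f=r.grab_frame("wrist"); cv2.imwrite("pics/w3.png",f["color"])
for n in ["vial_mid","bubble_mid"]:
  for o in r.tip_of("wrist",n)[:2]:
    u=np.array(o["at"])[::-1]*[640,480]; print(n,o["conf"],u,at_z(f,*u,.118))
plan(0.507,-0.0595,0.2,78)
E
```

```text
vial_mid 0.9 [307.584 196.512] [0.54367451 0.13274757 0.118     ]
bubble_mid 0.63 [307.52  204.912] [0.54269512 0.12791501 0.118     ]
t 13.15 pos [0.538  0.1033 0.2057] yaw 78.91 q6 10.3 F [-0.12  0.23  0.21] w 0.0871
shift [-0.2209  0.0012  0.0076] turn [-0.0003 -0.0002  0.0203] yaw diff -0.91 rows 2.652931850659296 0.08525844665886406
```

View pics/w3.png

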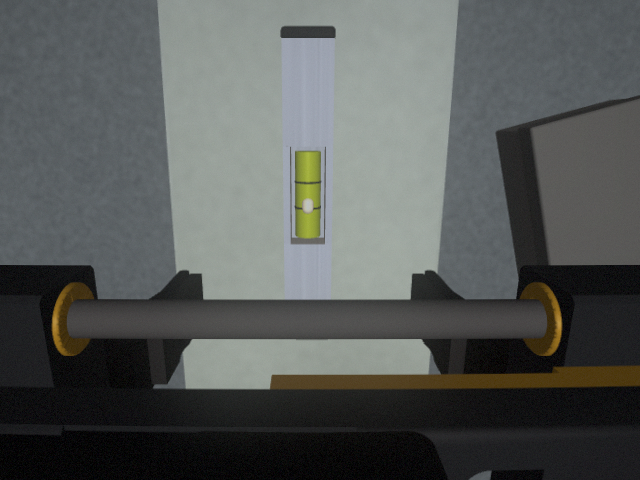

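Wrist view shows the vial lines at about rows 182 and 208 and the bubble at (308,205), i.e. towards the free end as expected. Measuring it precisely.

```bash
cat >> h.py <<'E'
def bubble(f,rc=(140,250,285,332)):
    g=f["color"].astype(int); a,b,c,d=rc; p=g[a:b,c:d]
    pale=(p[...,0]>140)&(p.min(-1)>140)
    return p,pale
E
python3 - <<'E'
from h import *
f=r.grab_frame("wrist"); cv2.imwrite("pics/w4.png",cv2.resize(f["color"][135:255,270:345],None,fx=5,fy=5,interpolation=cv2.INTER_CUBIC))
g=f["color"].astype(int)
for row in range(148,245): print(row,g[row,300:304].mean(0).round().astype(int),g[row,306:310].mean(0).round().astype(int),end=" | " if row%3 else "\n")
E
```

```text
148 [170 160 154] [169 159 153] | 149 [170 160 154] [169 160 153] | 150 [145 144 138] [142 143 136]
151 [ 56 124 114] [ 62 134 125] | 152 [ 60 157 144] [ 68 180 166] | 153 [ 60 157 144] [ 68 178 166]
154 [ 59 157 144] [ 67 179 165] | 155 [ 58 156 144] [ 66 178 165] | 156 [ 62 158 145] [ 68 179 166]
157 [ 60 157 145] [ 67 178 164] | 158 [ 59 156 144] [ 66 177 164] | 159 [ 58 157 144] [ 66 179 165]
160 [ 58 157 144] [ 66 178 164] | 161 [ 58 156 144] [ 65 177 164] | 162 [ 58 157 144] [ 66 178 166]
163 [ 59 158 144] [ 65 177 165] | 164 [ 59 157 144] [ 64 177 164] | 165 [ 59 157 144] [ 66 178 164]
166 [ 58 156 143] [ 65 178 163] | 167 [ 58 156 144] [ 66 178 165] | 168 [ 58 157 144] [ 65 176 163]
169 [ 58 157 144] [ 66 178 165] | 170 [ 60 157 144] [ 66 178 165] | 171 [ 58 158 144] [ 65 178 165]
172 [ 58 158 144] [ 64 176 163] | 173 [ 58 157 145] [ 64 178 164] | 174 [ 58 157 145] [ 65 177 164]
175 [ 59 157 144] [ 62 177 163] | 176 [ 57 156 144] [ 64 176 164] | 177 [ 55 156 144] [ 64 177 162]
178 [ 57 156 144] [ 63 176 163] | 179 [ 58 158 145] [ 63 176 162] | 180 [ 57 157 145] [ 64 177 163]

[... 1427 characters left out ...]
 224 [ 57 157 144] [ 59 172 159] | 225 [ 58 157 144] [ 62 172 160]
226 [ 57 156 143] [ 61 173 159] | 227 [ 56 154 142] [ 61 172 159] | 228 [ 57 156 144] [ 62 173 159]
229 [ 58 155 143] [ 60 173 160] | 230 [ 58 156 144] [ 62 174 160] | 231 [ 56 155 142] [ 60 172 158]
232 [ 58 156 144] [ 61 173 159] | 233 [ 57 156 144] [ 61 173 160] | 234 [ 57 155 143] [ 59 172 158]
235 [ 58 155 143] [ 63 172 160] | 236 [ 59 155 142] [ 63 174 160] | 237 [ 80 134 127] [ 76 149 140]
238 [ 98 104 106] [ 96 112 111] | 239 [100 103 104] [ 98 101 104] | 240 [101 102 105] [ 99 102 102]
241 [100 103 104] [ 98 102 103] | 242 [ 99 103 104] [100 102 104] | 243 [132 129 126] [130 126 124]
244 [169 160 154] [167 156 151] |
```

View pics/w4.png

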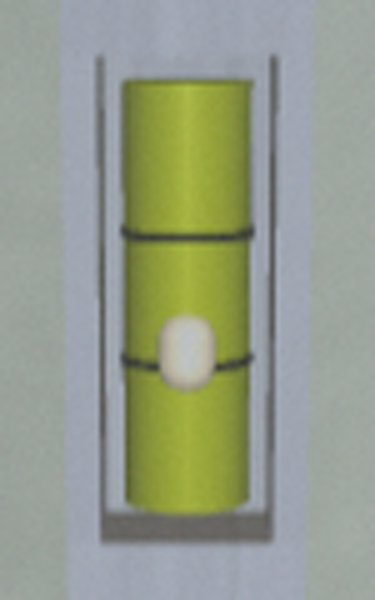

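Bubble is 10.3 px, or about 6.0 mm, off towards the free end, so the knob needs about 2.3 rad (131°) anticlockwise. Going over the knob and checking its centre with the wrist camera.

>>> {"fn": "jog_arm", "kwargs": {
  "deltas": [
    [-1,[-0.221,0.001,0.0],[0,0,0]],
    [-1,[-0.221,0.001,0.0],[0,0,0]],
    [-1,[-0.221,0.001,0.0],[0,0,0]],
    [-1,[-0.221,0.001,0.0],[0,0,0]],
    [-1,[-0.221,0.001,0.0],[0,0,0]]
  ]
}}

```text
time: 13.82
position: [0.5068, -0.0593, 0.206]
orientation: [-2.426, -1.995, -0.001]
ft_force: [0.5, -0.5, 0.1]
width: 0.0872
```

```bash
python3 - <<'E'
from h import *
f=r.grab_frame("wrist"); cv2.imwrite("pics/w5.png",f["color"])
for o in r.tip_of("wrist","knob_mid")[:2]:
    u=np.array(o["at"])[::-1]*[640,480]; print(o["conf"],u,at_z(f,*u,.139))
print(proj(f,[0.507,-0.0593,.151]))
plan(0.507,-0.0593,0.132,78.9)
E
```

```text
0.74 [304.512 253.584] [ 0.50569047 -0.05761688  0.139     ]
[307.51334863 262.68265493]
t 13.93 pos [ 0.5069 -0.0585  0.2059] yaw 78.98 q6 -8.2 F [0.45 0.73 0.15] w 0.0871
shift [-0.0011  0.0003  0.0986] turn [ 0.     -0.0008  0.0018] yaw diff -0.08 rows 1.1827331249366497 0.007418630284912291
```

View pics/w5.png

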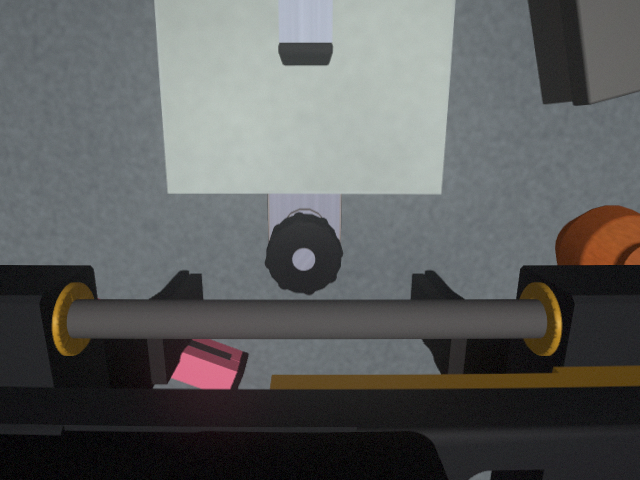

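```bash
python3 - <<'E'
from h import *
f=r.grab_frame("wrist")
p=at_z(f,303.8,259,.151); print(p); plan(p[0],p[1],.132,78.9)
E
```

```text
[ 0.50554967 -0.05616617  0.151     ]
t 13.97 pos [ 0.5069 -0.0584  0.2059] yaw 79.0 q6 -8.2 F [ 1.42 -0.1  -0.03] w 0.087
shift [ 0.0025 -0.0024  0.0985] turn [ 0.     -0.0006  0.0023] yaw diff -0.1 rows 1.1829713981085124 0.00967696923161146
```

>>> {"fn": "jog_arm", "kwargs": {
  "deltas": [
    [-1,[0.0015,-0.002,0.05],[0,0,0]],
    [-1,[0.0015,-0.002,0.085],[0,0,0]],
    [-1,[0.0015,-0.002,0.0985],[0,0,0]],
    [1,[0.0015,-0.002,0.0985],[0,0,0]],
    [1,[0.0015,-0.002,0.0985],[0,0,0]],
    [1,[0.0015,-0.002,0.0985],[0,0,0]],
    [1,[0.0015,-0.002,0.0985],[0,0,0]],
    [1,[0.0015,-0.002,0.0985],[0,0,0]],
    [1,[0.0015,-0.002,0.0985],[0,0,0]],
    [1,[0.0015,-0.002,0.0985],[0,0,0]],
    [1,[0.0015,-0.002,0.0985],[0,0,0]]
  ],
  "squeeze": 20
}}

```text
time: 15.35
position: [0.5054, -0.0582, 0.1322]
orientation: [-2.426, -1.996, 0.0]
ft_force: [-1.9, -0.8, 4.9]
width: 0.0394
```

```bash
python3 - <<'E'
from h import *
plan(0.5058,-0.057,0.132,122)
f=r.grab_frame("wrist"); cv2.imwrite("pics/w6.png",f["color"])
E
```

```text
t 15.35 pos [ 0.5054 -0.0582  0.1322] yaw 78.91 q6 -8.1 F [-1.86 -0.84  4.88] w 0.0394
shift [0.0017 0.0002 0.0003] turn [-2.000e-04 -2.000e-04 -9.576e-01] yaw diff 43.09 rows 0.021067912335906252 4.027426784114325
```

View pics/w6.png

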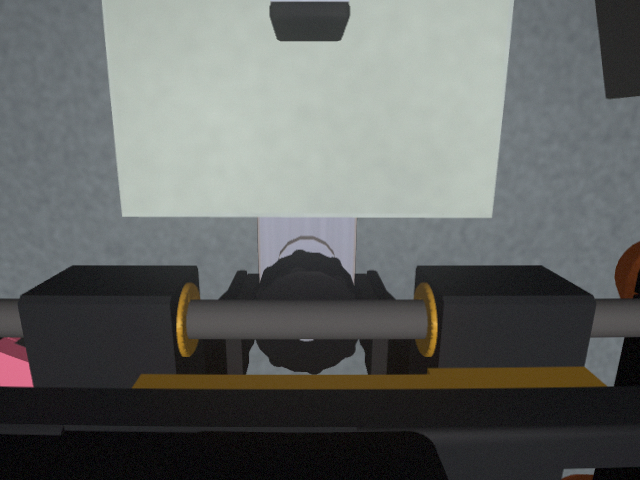

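Knob is held between the pads, width 39.4 mm. Turning anticlockwise, first 44°.

>>> {"fn": "jog_arm", "kwargs": {
  "deltas": [
    [1,[0,0,0],[0,0,-0.2]],
    [1,[0,0,0],[0,0,-0.4]],
    [1,[0,0,0],[0,0,-0.6]],
    [1,[0,0,0],[0,0,-0.8]],
    [1,[0,0,0],[0,0,-0.97]],
    [1,[0,0,0],[0,0,-0.97]]
  ]
}}

```text
time: 16.15
position: [0.5065, -0.0581, 0.1322]
orientation: [1.511, 2.752, 0.002]
ft_force: [1.5, 1.7, 1.9]
width: 0.0392
```

```bash
python3 - <<'E'
from h import *
plan(0.5058,-0.057,0.132,166)
E
```

```text
t 16.15 pos [ 0.5065 -0.0581  0.1322] yaw 122.47 q6 -51.7 F [1.54 1.69 1.87] w 0.0392
shift [0.0018 0.     0.0003] turn [ 0.0018  0.0021 -0.9673] yaw diff 43.53 rows 0.0217137468329298 4.068166312435873
```

>>> {"fn": "jog_arm", "kwargs": {
  "deltas": [
    [1,[0,0,0],[0,0,-0.2]],
    [1,[0,0,0],[0,0,-0.4]],
    [1,[0,0,0],[0,0,-0.6]],
    [1,[0,0,0],[0,0,-0.8]],
    [1,[0,0,0],[0,0,-0.97]],
    [1,[0,0,0],[0,0,-0.97]]
  ]
}}

```text
time: 16.9
position: [0.5071, -0.0573, 0.1322]
orientation: [0.381, 3.115, 0.003]
ft_force: [3.3, 5.5, 1.2]
width: 0.0395
```

>>> {"fn": "jog_arm", "kwargs": {
  "deltas": [
    [1,[0,0,0],[0,0,-0.2]],
    [1,[0,0,0],[0,0,-0.4]],
    [1,[0,0,0],[0,0,-0.6]],
    [1,[0,0,0],[0,0,-0.8]],
    [1,[0,0,0],[0,0,-0.97]],
    [1,[0,0,0],[0,0,-0.97]]
  ]
}}

```text
time: 17.65
position: [0.5069, -0.0563, 0.1322]
orientation: [-0.803, 3.033, 0.004]
ft_force: [3.7, 9.3, 2.3]
width: 0.0394
```

```bash
python3 - <<'E'
from h import *
plan(0.5058,-0.057,0.132,166)
f=r.grab_frame("scene"); cv2.imwrite("pics/s7.png",cv2.resize(f["color"][150:290,270:450],None,fx=4,fy=4,interpolation=cv2.INTER_CUBIC))
f=r.grab_frame("top"); cv2.imwrite("pics/t7.png",cv2.resize(f["color"][180:285,150:325],None,fx=4,fy=4,interpolation=cv2.INTER_CUBIC))
E
```

```text
t 17.65 pos [ 0.5069 -0.0563  0.1322] yaw -150.34 q6 -139.0 F [3.65 9.28 2.33] w 0.0394
shift [ 0.0018 -0.0001  0.0003] turn [0.0038 0.005  0.9701] yaw diff -43.66 rows 0.021841587731617762 4.079982300661297
```

View pics/s7.png

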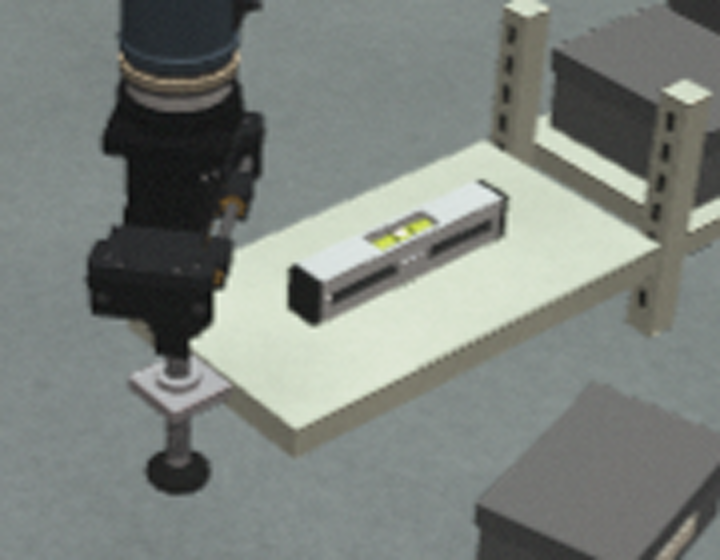

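View pics/t7.png

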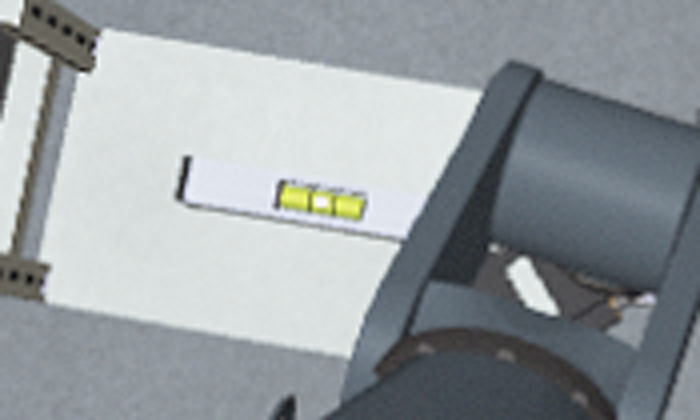

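Both views show the bubble close to the middle. Releasing, rising, turning back and going to press on the level.

>>> {"fn": "jog_arm", "kwargs": {
  "deltas": [
    [-1,[0,0,0],[0,0,0]],
    [-1,[0,0,0],[0,0,0]],
    [-1,[0,0,0],[0,0,0]],
    [-1,[0,0,0],[0,0,0]],
    [-1,[0,0,-0.05],[0,0,0]],
    [-1,[0,0,-0.11],[0,0,0.3]],
    [1,[0,0,-0.11],[0,0,0.98]],
    [1,[0,0,-0.11],[0,0,0.98]],
    [1,[0,0,-0.11],[0,0,0.98]],
    [1,[0,0,-0.11],[0,0,0.98]]
  ]
}}

```text
time: 19.0
position: [0.5054, -0.0584, 0.2145]
orientation: [0.389, 3.117, 0.0]
ft_force: [-0.1, 0.7, -0.7]
width: 0.0548
```

>>> {"fn": "jog_arm", "kwargs": {
  "deltas": [
    [1,[0,0,0],[0,0,0.98]],
    [1,[0,0,0],[0,0,0.98]],
    [1,[0,0,0],[0,0,0.98]],
    [1,[0,0,0],[0,0,0.98]],
    [1,[0,0,0],[0,0,0.98]]
  ]
}}

```text
time: 19.62
position: [0.5055, -0.0583, 0.2144]
orientation: [-1.527, -2.745, -0.0]
ft_force: [0.1, -0.2, -0.3]
width: 0.0056
```

```bash
python3 - <<'E'
from h import *
# press point: 43 mm from level mid toward free end
plan(0.544-0.043*0.195,0.1325-0.043*0.981,0.160,78.9)
E
```

```text
t 19.62 pos [ 0.5055 -0.0583  0.2144] yaw 121.82 q6 -51.0 F [ 0.06 -0.25 -0.33] w 0.0056
shift [0.1472 0.1386 0.0726] turn [-0.000e+00 -2.000e-04  9.538e-01] yaw diff -42.92 rows 2.5783508693087565 4.011508052263419
```

>>> {"fn": "jog_arm", "kwargs": {
  "deltas": [
    [1,[0.05,0.047,0.0],[0,0,0.23]],
    [1,[0.1,0.094,0.02],[0,0,0.46]],
    [1,[0.147,0.139,0.05],[0,0,0.7]],
    [1,[0.147,0.139,0.073],[0,0,0.95]],
    [1,[0.147,0.139,0.073],[0,0,0.954]],
    [1,[0.147,0.139,0.073],[0,0,0.954]]
  ]
}}

```text
time: 20.38
position: [0.5368, 0.0898, 0.1603]
orientation: [2.425, 1.996, 0.001]
ft_force: [0.1, 0.6, 0.9]
width: 0.0006
```

```bash
python3 - <<'E'
from h import *
plan(0.544-0.043*0.195,0.1325-0.043*0.981,0.135,78.9)
f=r.grab_frame("wrist"); cv2.imwrite("pics/w8.png",f["color"])
E
```

```text
t 20.38 pos [0.5368 0.0898 0.1603] yaw 78.91 q6 8.8 F [0.06 0.56 0.95] w 0.0006
shift [ 0.0003 -0.0017  0.0337] turn [ 0.001  -0.0003  0.0003] yaw diff -0.01 rows 0.4048961459285576 0.0011873093740071615
```

View pics/w8.png

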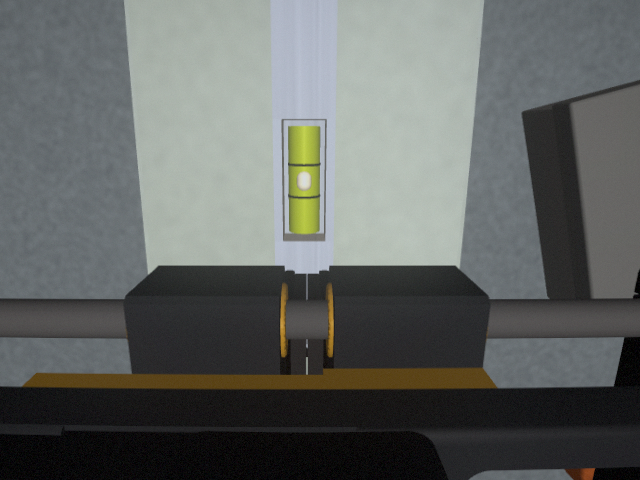

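Bubble at row 180.5 between lines at rows 164 and 196.5, so it's centred before pressing. Lowering shut fingertips onto the level's top, 43 mm off the vial towards the free end.

>>> {"fn": "jog_arm", "kwargs": {
  "deltas": [
    [1,[0,-0.0017,0.015],[0,0,0]],
    [1,[0,-0.0017,0.025],[0,0,0]],
    [1,[0,-0.0017,0.032],[0,0,0]],
    [1,[0,-0.0017,0.035],[0,0,0]],
    [1,[0,-0.0017,0.036],[0,0,0]],
    [1,[0,-0.0017,0.036],[0,0,0]]
  ]
}}

```text
time: 21.18
position: [0.5354, 0.0906, 0.1329]
orientation: [2.429, 1.993, 0.001]
ft_force: [-0.3, -0.3, -0.2]
width: 0.0006
```

>>> {"fn": "jog_arm", "kwargs": {
  "deltas": [
    [1,[0,0,0.0007],[0,0,0]],
    [1,[0,0,0.0014],[0,0,0]],
    [1,[0,0,0.002],[0,0,0]],
    [1,[0,0,0.002],[0,0,0]]
  ]
}}

```text
time: 21.68
position: [0.5354, 0.0906, 0.1324]
orientation: [2.428, 1.992, 0.001]
ft_force: [-1.2, -0.3, 7.4]
width: 0.0006
```

>>> {"fn": "jog_arm", "kwargs": {
  "deltas": [
    [1,[0,0,0.0007],[0,0,0]],
    [1,[0,0,0.0007],[0,0,0]],
    [1,[0,0,0.0007],[0,0,0]],
    [1,[0,0,0.0007],[0,0,0]]
  ]
}}

```text
time: 22.18
position: [0.5354, 0.0906, 0.1323]
orientation: [2.428, 1.992, 0.002]
ft_force: [-2.4, 0.8, 9.8]
width: 0.0003
```

```bash
python3 - <<'E'
from h import *
for i in range(4):
    f=r.grab_frame("wrist"); print(r.sense()["ft_force"].round(2))
cv2.imwrite("pics/w9.png",f["color"])
E
```

```text
[-2.29 -0.75  9.77]
[-3.47  0.04 10.54]
[-1.74  0.63 10.16]
[-2.14  1.1  10.79]
```

View pics/w9.png

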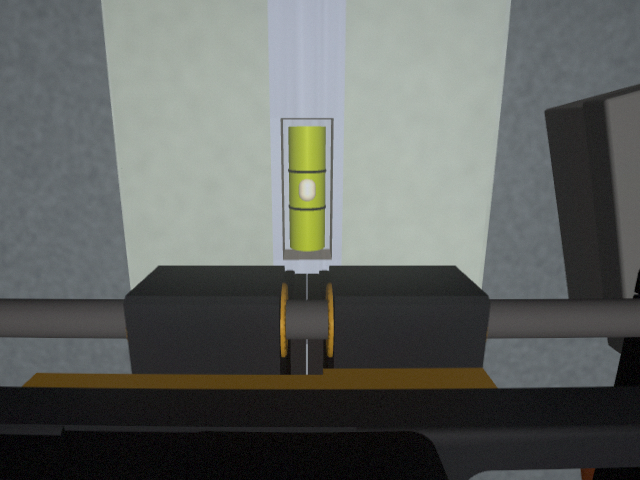

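Bubble (307,189) between lines at rows 171 and 208, force about 10 N. Holding 1.5 s more, then checking bubble and foot pad again.

>>> {"fn": "jog_arm", "kwargs": {
  "deltas": [
    [1,[0,0,0],[0,0,0]],
    [1,[0,0,0],[0,0,0]],
    [1,[0,0,0],[0,0,0]],
    [1,[0,0,0],[0,0,0]],
    [1,[0,0,0],[0,0,0]],
    [1,[0,0,0],[0,0,0]],
    [1,[0,0,0],[0,0,0]],
    [1,[0,0,0],[0,0,0]],
    [1,[0,0,0],[0,0,0]],
    [1,[0,0,0],[0,0,0]],
    [1,[0,0,0],[0,0,0]],
    [1,[0,0,0],[0,0,0]],
    [1,[0,0,0],[0,0,0]]
  ]
}}

```text
time: 24.0
position: [0.5354, 0.0906, 0.1323]
orientation: [2.428, 1.992, 0.002]
ft_force: [-2.2, 0.1, 9.6]
width: 0.0005
```

```bash
python3 - <<'E'
from h import *
f=r.grab_frame("wrist"); s=r.grab_frame("scene"); print(r.sense()["ft_force"].round(2),r.sense()["time"])
g=f["color"].astype(int)
L=g[160:220,292:298,1].mean(1); B=g[160:220,304:310,0].mean(1)
print("lines rows",[160+i for i in range(1,59) if L[i]<110], "bubble rows",160+np.nonzero(B>125)[0][[0,-1]])
for o in r.tip_of("scene","foot_pad")[:1]: u=np.array(o["at"])[::-1]*[640,480]; print("pad",o["conf"],u)
print("expected pad px on bench",proj(s,[.5065,-.0583,0]),"3mm up",proj(s,[.5065,-.0583,.003]))
old=cv2.imread("pics/scene0.png")
c=lambda a:cv2.resize(a[175:290,285:445],None,fx=4,fy=4,interpolation=cv2.INTER_CUBIC)
cv2.imwrite("pics/s9.png",c(s["color"]))
p=lambda a:cv2.resize(a[240:280,295:340],None,fx=8,fy=8,interpolation=cv2.INTER_CUBIC)
cv2.imwrite("pics/pad.png",np.hstack([p(old),p(s["color"])]))
E
```

```text
[-2.07 -0.   10.09] 24.1
lines rows [171, 172, 208, 209] bubble rows [179 200]
pad 0.92 [314.304 266.496]
expected pad px on bench [313.64207374 267.81579711] 3mm up [313.64286537 266.97336225]
```

View pics/s9.png

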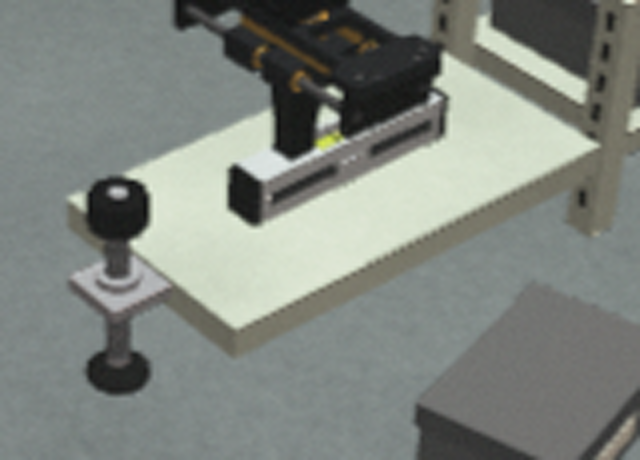

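View pics/pad.png

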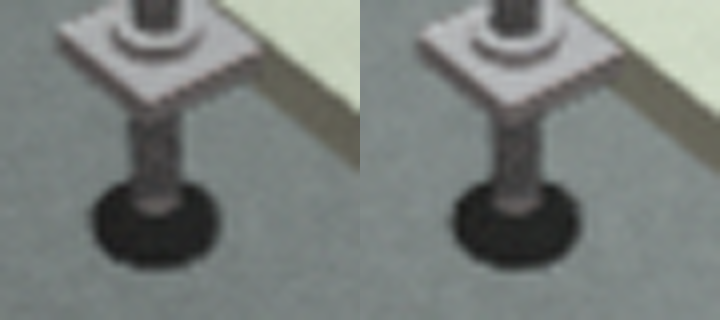

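Bubble mid is at row 189.5 against the lines' mid at 190 (2.5 px per mm). The pad is where it stood at the start, and the push is about 10 N. Handing in.

```bash
python3 -c "
from station import r
print(r.sense()['ft_force']); print(r.sign_off())"
```

```text
[-2.35292973 -0.22258636  9.38186721]
the job is handed in; nothing more can be done
None
```

I laid the silver level vial up, lengthwise on the shelf middle. At first the bubble stood about 6 mm towards the free end, so I turned the knob about 131° (2.3 rad) anticlockwise. I then pressed on the level's top with shut fingertips, 43 mm from the vial on the free-end side, and handed in at about 24 s while still pressing.

Last checks:
- **Push:** 9.4 to 10.8 N, steady for about 2 s.
- **Bubble:** 0.2 mm from the middle of the two lines. It did not shift when the level was pressed.
- **Foot pad:** its outline in the scene picture matches the start, so it is standing on the bench. The network's point was about 1 px (roughly 4 mm) higher than I calculated for a standing foot. That camera cannot resolve so small a gap. The bubble's shift matching the knob turn also shows the foot stands.
- **Bowl, pot and box:** I never went near them, but I did not measure them again at the end.

No check failed.

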